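Let the rinse drum back and load it with milling cutters

ROBOT

A 6-joint arm with a two-finger parallel gripper is mounted at the origin on the work surface. World frame = base frame: x ahead of the robot, y to its left, z up, the work surface at z = 0. Lengths are in m, angles in degrees, forces in N, time in s.
With the tool pointing down it reaches from about 0.4 to 0.825 m from the base axis. Payload 7 kg.
Tool frame: the origin (TCP) lies on the centre line of the jaws, within the pads' length; the fingertips stand 14 mm ahead of it and the grasp point (between the pads) lies 5 mm behind it; z points along the fingers, y is the line along which they close (so a half turn about z gives the same grasp; the last joint's range is limited). The gripper opens to 88 mm and grips with 3 to 60 N. Pads are 19 mm wide; open, the fingers measure 130 mm over their backs; the gripper's body (78 mm by 193 mm) begins 47 mm behind the grasp point.
Start: joints at [-54.368, 20.546, 0.682, 0, -70.136, -16.507], TCP at [0.221, -0.638, 0.241] pointing down, gripper open.
Joint ranges: [-176.03, 176.03], [-82.01, 121.73], [-58.28, 71.71], [-173.87, 95.51], [-174.79, -0.11], [-173.66, 173.66]. Speed limits (degrees/s): [136.94, 136.94, 172.46, 180, 180, 180].

INTERFACE

Orientations are given as [roll, pitch, yaw] about the fixed x, y, z axes, in that order (R = Rz(yaw) Ry(pitch) Rx(roll)).
In Python, from plant import r gives the robot as it stands.
- The arm moves only by the tool send_rows, never from a script. Its argument "steps" is a list of rows, each an object with "dp": the shift along the tool's x, y, z in mm, a list of three; "roll": the turn about the tool's z in rad; "jaw": the opening in per cent of the stroke, from 0 (shut) to 100 (fully open). In form: [{"dp": [tx, ty, tz], "roll": roll, "jaw": jaw}, ...]. A call has 1 to 5 rows; each row is the pose to reach, as a shift and turn from the pose commanded when the call began, along the tool's axes at that moment; what a row does not reach only later rows make up. A row lasts 1/8 s, in which the tool goes at most 62.5 mm and 10.7 degrees, less where a joint would pass 70% of its speed; a pose out of reach is approached as far as the arm can. A call with a gripper value outside its range is refused whole. The fingers move at their own pace and stop on an object; "newtons" is the grip in N (left out, the last holds). Time passes only in rows, so rows that repeat a pose let the fingers close. It gives the time, the measured TCP pose, the force, the opening and the grip force at its end, in the units of the state.
- r.get_state(): the state, without advancing time (a new reading comes with each control period).
- r.capture(name): name is "scene" or "top"; returns a dict with "image" (400x640x3 uint8, blue, green, red), "K" (3x3 intrinsics, pixels), "rvec" (rotation vector, rad) and "tvec" (3), from world to camera coordinates, as OpenCV has them. Camera axes: x right, y down, z forward; pixel columns grow to the right and rows downward; lengths in m; the calibration is good to about 2 mm. A picture is of the moment at which its call begins. There is no depth.
- r.close_job(): hands the job in; it is judged then, once.
The state is a dict: "time_s": time; "joints": joint angles; "qd": joint speeds; "joint_torque": joint torques, N m; "tcp_pos": TCP position; "eef_rot": TCP orientation; "contact_force": force on the tool from outside, world axes, zero at the start; "moment": the same for the moment, N m; "gripper_width": finger opening in m; "gripper_force": force on a finger pad.
Only numpy, scipy, OpenCV 4.12 (cv2) and the standard library are available. Lean on these libraries where they do the work, as an engineer would, in place of code of your own. Each camera call takes 0.05 s, during which the arm holds its last target. There are 200 camera calls.

TASK

Get the rinse drum ready and load it: draw the barrel bolt, so that its handle drops into the other notch, then lift the pawl clear of the ratchet wheel, let the drum turn fully back until its tray faces up, and let the pawl drop into the teeth again. Shoot the bolt home and drop its handle into its first notch to lock the drum; only then lay every milling cutter from the mat flat in the tray, all straight across the drum (pointing to or away from the robot), none on top of another. Do not disturb the two upright tool holders and the bottle.

Things in the scene. Friction and masses are not known exactly. Their poses are not given: they have to be found in the camera images.
- machine: the bench rinse drum, fixed to the bench: grey base plate 250 x 450 x 12 mm, two blue posts carrying a drum on a level axle 105 mm above the bench. Origin on the bench below the middle of the drum; x points away from the robot (within a few degrees), y along the axle towards the ratchet wheel, z up (the machine's axes, named below)
- drum (a joint): turn of the drum about its axle, rad. 0 = fully back at its stop, tray level and facing up. It starts wound forward, tray facing the robot (about 1.0 or 1.5 once the pawl has caught it in the first second). A damped spring turns it back by itself (0.3 to 0.9 rad/s) when neither pawl nor bolt holds it. A rib on the drum's -y flange meets the shot bolt, so that it cannot run back to 0, or leave 0
- pawl (a joint): angle of the ratchet pawl, rad: 0 = dropped, its nose in a tooth gap of the wheel (12 teeth, outer radius 70 mm, at machine y = 146 mm); grows as it is lifted, to 0.9. Clear of the teeth at 0.14; 0.3 to 0.45 is a comfortable lift. It weighs 160 g and falls by its weight when let go
- pawl_pivot (a point): the fixed pivot of the pawl, 120 mm beyond the axle and 85 mm above it. The pawl is a steel bar 14 mm thick that reaches from here back towards the robot over the top of the wheel and turns about the machine's y axis
- pawl_tab (a point): grip point on the pawl's upright steel lifting tab: the tab is 14 mm thick (machine y), 26 mm wide (x) and stands 32 mm above the bar; the point lies 13 mm below its top and, pawl down, 55 mm nearer the robot than the pivot and 22 mm above it (212 mm above the bench). Pinch it across its thickness from above and move it on an arc about the pivot
- bolt (a joint): slide of the barrel bolt along its axis, m: 0 = shot (rod tip beside the drum flange), 0.045 = fully drawn; grows towards the machine's -y. Slides with about 1.5 N once its handle is lifted
- handle (a joint): angle of the bolt's handle about the bolt axis, rad: 0 = level, dropped in a notch, pointing at the robot (machine -x); grows to 1.3 as its free end is lifted; it falls by its weight. The notches at bolt = 0 and 0.045 are 18 mm wide for the 10 mm stem; the tooth between them is passed when the handle is lifted beyond 0.6
- bolt_axis (a point): the point on the axis of the bolt rod where the handle is attached; slides with the bolt, 60 mm nearer the robot than the drum axle and 125 mm above the bench. The handle turns about the machine's y axis through this point
- bolt_grip (a point): middle of the black grip block at the end of the bolt handle, 62 mm from the bolt axis; the block is 32 mm long (along the handle), 14 mm thick (machine y) and 22 mm high. Pinch it across its thickness from above
- tray (a point): middle of the tray floor, the flat side of the spool-shaped drum; with the drum fully back its x, y, z are the machine's and it is 150 mm above the bench. The flat floor is 136 mm (x) between low lips (12 mm high) by 240 mm (y) between the round flanges (radius 85 mm, 8 mm thick), which rise 40 mm above the floor
- mat: black rubber mat 280 x 220 x 4 mm, fixed to the bench; origin at the centre of its underside. The cutters lie on it at the start
- cutter1: a milling cutter in a square steel holder, lying: 100 mm long along its x; the holder, 24 x 24 mm, runs from x = -50 to +12 mm, the round cutter, 16 mm across, from +12 to +50 mm. Origin at the centre of its underside, 0.3 kg, balance point at x = -10 mm. May be absent (None)
- cutter1_mid (a point): centre of cutter1: 12 mm above its underside, on its long axis
- cutter2: a milling cutter in a square steel holder, lying: 100 mm long along its x; the holder, 24 x 24 mm, runs from x = -50 to +12 mm, the round cutter, 16 mm across, from +12 to +50 mm. Origin at the centre of its underside, 0.3 kg, balance point at x = -10 mm. May be absent (None)
- cutter2_mid (a point): centre of cutter2: 12 mm above its underside, on its long axis
- cutter3: a milling cutter in a square steel holder, lying: 100 mm long along its x; the holder, 24 x 24 mm, runs from x = -50 to +12 mm, the round cutter, 16 mm across, from +12 to +50 mm. Origin at the centre of its underside, 0.3 kg, balance point at x = -10 mm. May be absent (None)
- cutter3_mid (a point): centre of cutter3: 12 mm above its underside, on its long axis
- cutter4: a milling cutter in a square steel holder, lying: 100 mm long along its x; the holder, 24 x 24 mm, runs from x = -50 to +12 mm, the round cutter, 16 mm across, from +12 to +50 mm. Origin at the centre of its underside, 0.3 kg, balance point at x = -10 mm. May be absent (None)
- cutter4_mid (a point): centre of cutter4: 12 mm above its underside, on its long axis
- holder_a: upright tool holder with a cutter, 62 mm across, 160 mm high, not part of the job; origin at its foot
- holder_b: upright tool holder with a cutter, 52 mm across, 140 mm high, not part of the job; origin at its foot
- oil: white bottle, 60 mm across, 150 mm high, not part of the job; origin at its foot
There are look-alikes about, which are no part of the job. What is shaped like the cutter3 but blue or pink is not meant. What is shaped like the cutter1 but green or orange is not meant.

How it is judged (in metres and radians):
On the way, in this order (a step that is already met when the one before it is completed fails the run):
1. the bolt is drawn and its handle has dropped into the other notch (value of joint bolt above 0.037 m and value of joint handle below 0.15 rad), for 0.2 s.
2. the pawl is lifted clear of the teeth, the bolt still drawn (value of joint pawl above 0.14 rad and value of joint bolt above 0.037 m), for 0.1 s.
3. the drum has turned fully back and the pawl is dropped into the teeth (value of joint drum below 0.07 rad and value of joint pawl below 0.08 rad), for 0.2 s.
4. the bolt is shot again and its handle has dropped into its first notch (all of step 3 and value of joint bolt below 0.008 m and value of joint handle below 0.15 rad), for 0.2 s.
At the end, for the whole second after the job is handed in: Drum fully back (0.07 rad), pawl down (under 0.08 rad), bolt shot (under 8 mm), handle dropped (under 0.15 rad); every cutter present at rest flat on the tray floor (centre under 20 mm above it, within 40 mm in x and 115 mm in y of its middle), within 0.4 rad of straight across (all of step 4 and x of cutter1_mid in the frame of tray between -0.04 and 0.04 m and y of cutter1_mid in the frame of tray between -0.115 and 0.115 m and z of cutter1_mid in the frame of tray between 0 and 0.02 m and angle between the x axis of each of cutter1, cutter2, cutter3, cutter4 and the x axis of tray, either way round below 0.4 rad and linear speed of each of cutter1, cutter2, cutter3, cutter4 below 0.03 m/s and x of cutter2_mid in the frame of tray between -0.04 and 0.04 m and y of cutter2_mid in the frame of tray between -0.115 and 0.115 m and z of cutter2_mid in the frame of tray between 0 and 0.02 m and x of cutter3_mid in the frame of tray between -0.04 and 0.04 m and y of cutter3_mid in the frame of tray between -0.115 and 0.115 m and z of cutter3_mid in the frame of tray between 0 and 0.02 m and x of cutter4_mid in the frame of tray between -0.04 and 0.04 m and y of cutter4_mid in the frame of tray between -0.115 and 0.115 m and z of cutter4_mid in the frame of tray between 0 and 0.02 m); the robot touches nothing.
It fails at once if a cutter is laid in the tray while the bolt is drawn (value of joint bolt above 0.02 m and value of joint drum below 0.15 rad and ((x of cutter1_mid in the frame of tray between -0.04 and 0.04 m and y of cutter1_mid in the frame of tray between -0.115 and 0.115 m and z of cutter1_mid in the frame of tray between 0 and 0.03 m) or (x of cutter2_mid in the frame of tray between -0.04 and 0.04 m and y of cutter2_mid in the frame of tray between -0.115 and 0.115 m and z of cutter2_mid in the frame of tray between 0 and 0.03 m) or (x of cutter3_mid in the frame of tray between -0.04 and 0.04 m and y of cutter3_mid in the frame of tray between -0.115 and 0.115 m and z of cutter3_mid in the frame of tray between 0 and 0.03 m) or (x of cutter4_mid in the frame of tray between -0.04 and 0.04 m and y of cutter4_mid in the frame of tray between -0.115 and 0.115 m and z of cutter4_mid in the frame of tray between 0 and 0.03 m))).
It fails at once if a tool holder or the bottle is pushed more than 3 cm or tipped over (distance of any of holder_a, holder_b, oil from where it was at the start of the episode above 0.03 m or angle between any of holder_a, holder_b, oil's own z axis and vertical above 0.5 rad).
Of cutter1, cutter2, cutter3, cutter4 only 2 to 4 are there at a start; the rules pass over those that are not, and their reading is None.
At some moment in a run one of cutter1, cutter2, cutter3, cutter4 may be knocked a few centimetres aside while the robot is not near it.
It also fails if it takes over 210 s, if anything falls off the work surface, if the arm or the gripper's body presses on something with over 40 N, if the wrist force passes 120 N, or if a joint passes its speed limit or range.

## Working session

There is one attempt and no reset: what is moved stays moved. The work goes in short steps, Python scripts to look and compute and a tool call to move; the robot and the scene stay as the last step left them, time stands still between calls to the robot, and variables do not carry over. Pictures are saved under pics/ and viewed, at most 14 in all, crops included, and the job is handed in when it is done.

Besides the shell and the picture viewer there is one more tool, called in YAML: its name, and indented under it one key for each argument. send_rows: Moves the arm, as the interface text tells. Its arguments: {"type":"object","properties":{"steps":{"type":"array","items":{"type":"object","properties":{"dp":{"type":"array","items":{"type":"number"}},"roll":{"type":"number"},"jaw":{"type":"number"}}}},"newtons":{"type":"number"}},"required":["steps"]}

```bash
mkdir -p pics; ls
python3 - <<'E'
from plant import r
import cv2
s=r.get_state();print({k:s[k] for k in('time_s','tcp_pos','eef_rot','gripper_width')})
for n in('scene','top'):
    c=r.capture(n);cv2.imwrite(f'pics/{n}0.png',c['image']);print(n,c['K'].tolist(),c['rvec'],c['tvec'])
E
```

```text
pics
{'time_s': 0.0, 'tcp_pos': array([ 0.22095695, -0.63728843,  0.23960234]), 'eef_rot': array([ 1.79902283e+02, -8.21505093e-03, -1.60884662e+02]), 'gripper_width': 0.08784775083795092}
scene [[410.8653893444289, 0.0, 311.1597544706158], [0.0, 410.8653893444289, 202.88732824920658], [0.0, 0.0, 1.0]] [ 1.72821363  2.00563396 -0.68057447] [ 0.10888046 -0.31243256  1.65448972]
top [[423.99718386420966, 0.0, 324.08799370759823], [0.0, 423.99718386420966, 203.33093269959514], [0.0, 0.0, 1.0]] [ 2.09694324 -2.15765944  0.20040017] [-0.02751559  0.52665908  1.24226274]
```

View pics/scene0.png

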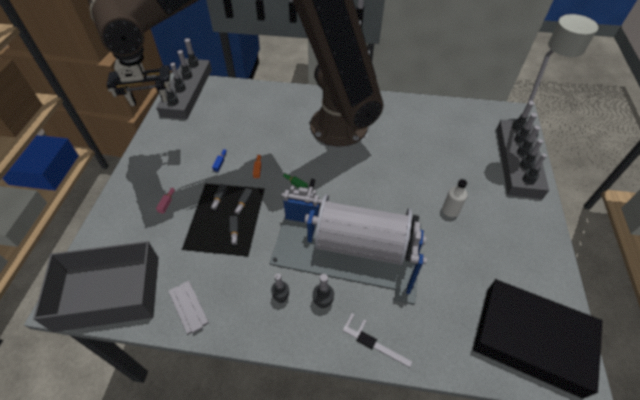

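View pics/top0.png

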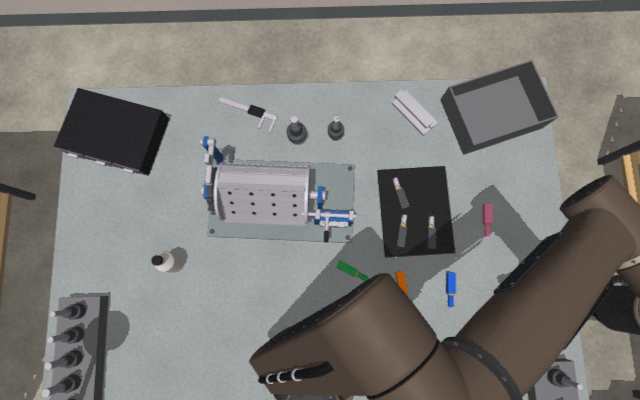

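The scene view shows the machine at the middle, three grey cutters on the black mat at about (217,197), (243,200), (235,230), and pink, blue, orange and green look-alikes off the mat. In the top view the cutters are at (399,192), (402,229), (431,231), the bolt handle is at about (326,233), and the pawl is at about (211,150). I'll enlarge the machine and the mat.

```bash
cat > h.py <<'E'
import numpy as np, cv2
from plant import r
def cam(c):
    R=cv2.Rodrigues(c['rvec'])[0];return c['K'],R,np.asarray(c['tvec']).ravel()
def ray(c,px,z):
    K,R,t=cam(c);C=-R.T@t;d=R.T@np.linalg.solve(K,[px[0],px[1],1.]);return C+d*(z-C[2])/d[2]
def proj(c,p):
    return cv2.projectPoints(np.array(p,float).reshape(-1,3),c['rvec'],c['tvec'],c['K'],None)[0].reshape(-1,2)
def crop(c,x,y,w,h,k,name):
    cv2.imwrite('pics/'+name,cv2.resize(c['image'][y:y+h,x:x+w],None,fx=k,fy=k,interpolation=cv2.INTER_CUBIC))
E
python3 - <<'E'
from h import *
c=r.capture('top')
crop(c,195,125,270,150,2.96,'crop1.png')
for p in[(353,165),(354,241),(209,236)]:print(ray(c,p,.012))
im=c['image']
dark=(im.max(2)<50).astype(np.uint8)
n,l,s,ce=cv2.connectedComponentsWithStats(dark)
for i in range(1,n):
    if s[i,4]>2000: print(s[i],ce[i])
E
```

```text
[ 0.65391575 -0.13842256  0.012     ]
[ 0.41179974 -0.13153706  0.012     ]
[0.43999099 0.31512336 0.012     ]
[  54   89  115   86 6042] [112.73402847 129.94256869]
[ 378  167   77   90 5153] [415.68445566 210.48146711]
[ 441  175  170  180 2858] [527.68124563 265.38173548]
```

View pics/crop1.png

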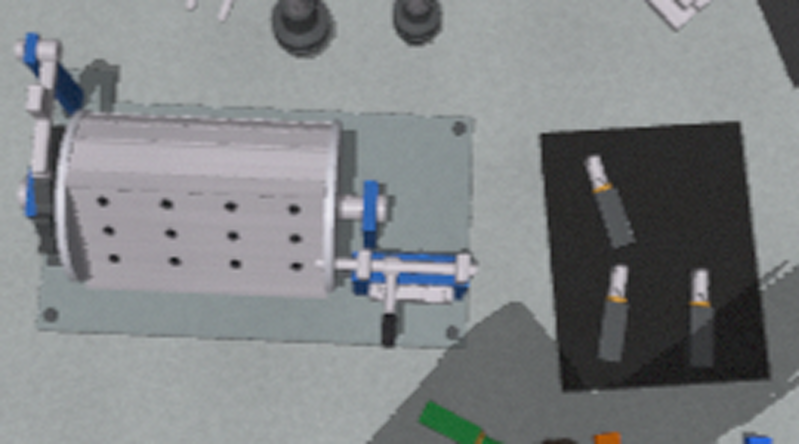

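The crop shows plate corners at (38,330), (465,348) and (473,117), the black bolt grip at (388,330), the pawl tab at (37,97), the drum flanges at x≈65 and 335, and exactly three grey cutters with orange rings on the mat. The green, orange, blue and pink items lie off it, so they aren't meant. Next I'll measure the machine and cutter poses and cross-check them.

Run:
```python
from h import *
c=r.capture('top');S=r.capture('scene')
f=lambda x,y:(x/2.96+195,y/2.96+125)
bl,br,tr=[ray(c,f(*p),.012) for p in[(38,330),(465,348),(473,117)]]
print(bl,br,tr, np.linalg.norm(bl-br),np.linalg.norm(br-tr))
ey=(bl-br)[:2];ey/=np.linalg.norm(ey);ex=np.array([ey[1],-ey[0]])
o=(bl+tr)[:2]/2;print('yaw',np.degrees(np.arctan2(ex[1],ex[0])),'o',o)
M=lambda p:(np.array(p)[:2]-o)@np.array([ex,ey]).T
for n,p,z in[('grip',(388,330),.136),('handle root',(390,267),.13),('tabtop',(37,97),.225),('pivot',(33,50),.19),('rodL',(362,267),.125)]:
    w=ray(c,f(*p),z);print(n,w,'machine',M(w))
# cutters: brighter than mat inside the mat
im=c['image'];q=np.array([f(*p) for p in[(545,137),(738,126),(766,374),(566,386)]],np.int32)
m=np.zeros(im.shape[:2],np.uint8);cv2.fillConvexPoly(m,q,1)
b=(im.max(2)>45)&(m>0);b=cv2.morphologyEx(b.astype(np.uint8),cv2.MORPH_OPEN,np.ones((2,2)))
n,l,s,ce=cv2.connectedComponentsWithStats(b)
for i in range(1,n):
    if s[i,4]<60: continue
    pts=np.argwhere(l==i)[:,::-1]
    W=np.array([ray(c,p,.022)[:2] for p in pts]).astype(np.float32)
    (ctr,wh,an)=cv2.minAreaRect(W);lum=im[pts[:,1],pts[:,0]].max(1)
    bright=W[lum>150].mean(0);print(s[i],ctr,np.array(wh),an,'bright end',bright,np.degrees(np.arctan2(*(bright-ctr)[::-1])))
for x in [-.098,0]: print(proj(S,[*(o+x*ex+-.17*ey),.125]))
```

```text
[0.43858676 0.31867404 0.012     ] [ 0.4071416  -0.12547098  0.012     ] [ 0.65531198 -0.14421136  0.012     ] 0.44525677653756557 0.24887694970109087
yaw -4.049743758948229 o [0.54694937 0.08723134]
grip [ 0.41512183 -0.04474906  0.136     ] machine [-0.12217759 -0.14096085]
handle root [ 0.47613634 -0.04851001  0.13      ] machine [-0.06104982 -0.14040342]
tabtop [0.62555875 0.26663365 0.225     ] machine [0.06574325 0.18450596]
pivot [0.68220408 0.28096572 0.19      ] machine [0.12123499 0.20280268]
rodL [ 0.47768201 -0.02166773  0.125     ] machine [-0.06140367 -0.113519  ]
[393 178  18  32 272] (0.5566650032997131, -0.2830093801021576) [0.10370076 0.02955355] 17.431209564208984 bright end [ 0.5879072  -0.27070358] 21.498681528269458
[398 215  12  34 277] (0.4368942975997925, -0.28418198227882385) [0.02710745 0.10412054] 77.85139465332031 bright end [ 0.4695575 -0.2860263] -3.2317558484649003
[428 216  10  34 263] (0.4304289221763611, -0.3733830451965332) [0.02754651 0.10174231] 88.37203216552734 bright end [ 0.46273082 -0.3719375 ] 2.5623150792771963
[[300.69810638 186.97150399]]
[[293.08080985 211.47946788]]
```

Run:
```python
from h import *
c=r.capture('top');S=r.capture('scene')
f=lambda x,y:(x/2.96+195,y/2.96+125)
a=np.radians(-4.05);ex=np.array([np.cos(a),np.sin(a)]);ey=np.array([-ex[1],ex[0]]);o=np.array([.547,.0872])
M=lambda p:(np.array(p)[:2]-o)@np.array([ex,ey]).T
for n,p,z in[('flL',(58,190),.19),('flR',(341,190),.19)]:print(n,M(ray(c,f(*p),z)))
o2=o+.0385*ey
W=lambda x,y,z:[*(o2+x*ex+y*ey),z]
P={'tab':W(.065,.146,.225),'pivot':W(.12,.146,.19),'grip':W(-.122,-.179,.136),'boltaxis':W(-.06,-.179,.125),'flL':W(0,.128,.19),'flR':W(0,-.128,.19)}
for k,v in P.items():print(k,np.round(v,3),proj(S,v)[0],proj(c,v)[0])
im=S
crop(S,270,160,170,150,4,'crop2.png')
```

```text
flL [-0.0118734   0.16744953]
flR [-0.00085011 -0.09233844]
tab [0.625 0.267 0.225] [416.18389758 232.25161167] [207.48891286 158.01932098]
pivot [0.68  0.263 0.19 ] [412.08982523 256.85646027] [212.69467826 142.56793554]
grip [ 0.415 -0.044  0.136] [311.39236606 180.58834347] [325.92934349 236.39802076]
boltaxis [ 0.477 -0.049  0.125] [307.0298677  197.81922428] [326.80165033 215.09396982]
flL [0.559 0.253 0.19 ] [408.89306361 218.74877782] [215.32998303 184.94957103]
flR [ 0.541 -0.002  0.19 ] [319.14001678 203.13044166] [309.17581906 188.84101851]
```

View pics/crop2.png

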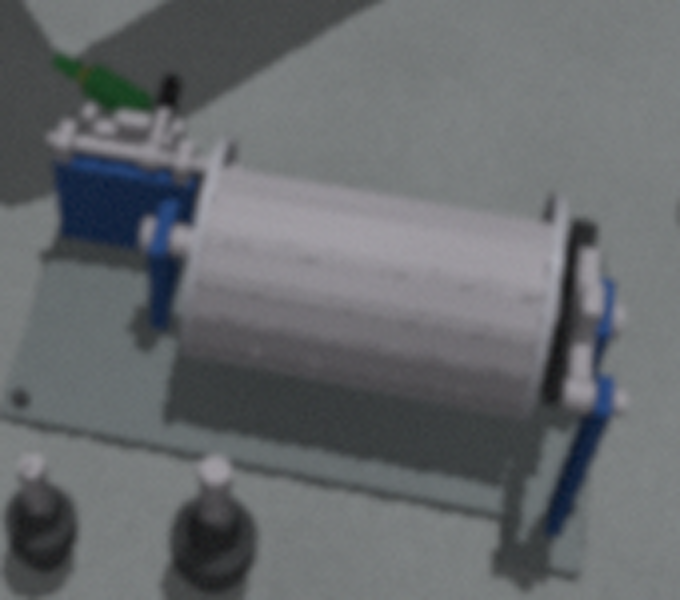

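```bash
cat >> h.py <<'E'
from scipy.spatial.transform import Rotation as Ro
MY=-4.05; _a=np.radians(MY); EX=np.array([np.cos(_a),np.sin(_a)]);EY=np.array([-EX[1],EX[0]]);O=np.array([.5497,.1251])
def W(x,y,z): return np.array([*(O+x*EX+y*EY),z])
def go(p,yaw=None,s=None,note=''):
    "dp (mm) and roll (rad) from the measured pose to TCP p, yaw (mod 180)"
    s=s or r.get_state();R=Ro.from_euler('xyz',s['eef_rot'],degrees=True)
    dp=R.inv().apply(np.array(p)-s['tcp_pos'])*1000
    y=s['eef_rot'][2];d=0 if yaw is None else (yaw-y+90)%180-90
    print(note,'dp',dp.round(1),'roll',round(-np.radians(d),3),'dist',round(np.linalg.norm(dp)),'deg',round(d,1))
def st():
    s=r.get_state();print(round(s['time_s'],2),s['tcp_pos'].round(4),s['eef_rot'].round(2),'F',s['contact_force'].round(1),'w',round(s['gripper_width'],4),'gf',round(s['gripper_force'],1),'j',np.round(s['joints'],0))
E
python3 -c "
from h import *
st();go(W(-.122,-.179,.24),MY)"
```

```text
0.35 [ 0.2211 -0.6377  0.2403] [ 179.98   -0.   -160.88] F [ 0.2 -0.1 -0. ] w 0.0875 gf 0.0 j [-54.  21.   1.  -0. -70. -17.]
 dp [-377.8  496.4    0.5] roll 0.404 dist 624 deg -23.2
```

send_rows:
  steps:
    - {"dp":[-38,50,0],"roll":0,"jaw":100}
    - {"dp":[-76,100,0],"roll":0,"jaw":100}
    - {"dp":[-114,150,0],"roll":0,"jaw":70}
    - {"dp":[-152,200,0],"roll":0,"jaw":50}
    - {"dp":[-189,248,0],"roll":0,"jaw":50}
  newtons: 20

```text
time_s: 0.98
tcp_pos: [0.3187, -0.3398, 0.2408]
eef_rot: [-180.0, 0.0, -160.9]
contact_force: [0.4, 0.5, -0.5]
gripper_width: 0.0633
gripper_force: 0.0
```

send_rows:
  steps:
    - {"dp":[-38,50,0],"roll":0.1,"jaw":50}
    - {"dp":[-76,100,0],"roll":0.2,"jaw":50}
    - {"dp":[-114,150,0],"roll":0.3,"jaw":50}
    - {"dp":[-152,200,0],"roll":0.404,"jaw":50}
    - {"dp":[-189,248,0],"roll":0.404,"jaw":50}

```text
time_s: 1.6
tcp_pos: [0.416, -0.0431, 0.2412]
eef_rot: [180.0, 0.1, 175.9]
contact_force: [1.0, -0.7, 0.5]
gripper_width: 0.0439
gripper_force: 0.0
```

Run:
```python
from h import *
st();go(W(-.122,-.179,.12),MY)
c=r.capture('top');S=r.capture('scene')
a=cv2.resize(c['image'][130:280,190:390],None,fx=2,fy=2);b=cv2.resize(S['image'][130:280,240:440],None,fx=2,fy=2)
cv2.imwrite('pics/p1.png',np.hstack([a,b]))
```

```text
1.6 [ 0.416  -0.0431  0.2412] [1.7996e+02 1.0000e-01 1.7592e+02] F [ 1.  -0.7  0.5] w 0.0439 gf 0.0 j [  21.   -5.  -29.    0.  -65. -115.]
 dp [  0.7  -1.8 121.2] roll -0.0 dist 121 deg 0.0
```

View pics/p1.png

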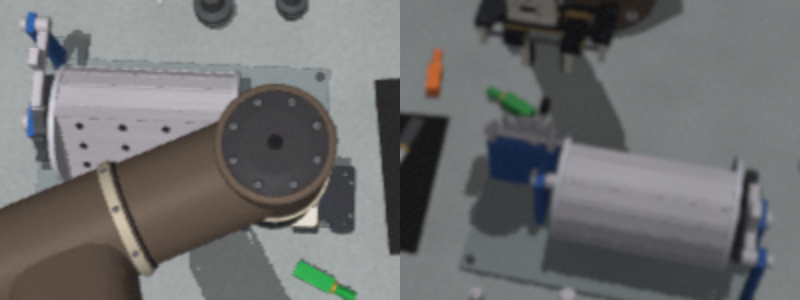

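The gripper is above the bolt handle, with nothing beneath it but the black grip; the green look-alike is well below and to the side. Descend and pinch.

send_rows:
  steps:
    - {"dp":[0.7,-1.8,50],"roll":0,"jaw":50}
    - {"dp":[0.7,-1.8,90],"roll":0,"jaw":50}
    - {"dp":[0.7,-1.8,121],"roll":0,"jaw":50}
    - {"dp":[0.7,-1.8,121],"roll":0,"jaw":50}

```text
time_s: 2.2
tcp_pos: [0.4133, -0.0478, 0.1181]
eef_rot: [-179.9, -0.2, 176.0]
contact_force: [-0.2, 0.4, 1.1]
gripper_width: 0.0437
gripper_force: 0.0
```

send_rows:
  steps:
    - {"dp":[0,0,0],"roll":0,"jaw":20}
    - {"dp":[0,0,0],"roll":0,"jaw":10}
    - {"dp":[0,0,0],"roll":0,"jaw":5}
    - {"dp":[0,0,0],"roll":0,"jaw":5}
    - {"dp":[0,0,0],"roll":0,"jaw":5}
  newtons: 15

```text
time_s: 2.82
tcp_pos: [0.4155, -0.0462, 0.1203]
eef_rot: [179.9, 0.1, 176.0]
contact_force: [-2.2, 5.9, 5.0]
gripper_width: 0.0141
gripper_force: 15.0
```

send_rows:
  steps:
    - {"dp":[-1.2,0,-12.3],"roll":0,"jaw":5}
    - {"dp":[-4.9,0,-24.1],"roll":0,"jaw":5}
    - {"dp":[-10.8,0,-35],"roll":0,"jaw":5}
    - {"dp":[-21,0,-46.6],"roll":0,"jaw":5}
    - {"dp":[-21,0,-46.6],"roll":0,"jaw":5}

```text
time_s: 3.45
tcp_pos: [0.4361, -0.0488, 0.1672]
eef_rot: [-180.0, -0.0, 176.0]
contact_force: [-6.9, 2.4, 11.0]
gripper_width: 0.0142
gripper_force: 15.0
```

Run:
```python
from h import *
st()
S=r.capture('scene')
crop(S,250,120,130,100,4,'p2.png')
```

```text
3.45 [ 0.4361 -0.0488  0.1672] [-1.7997e+02 -1.0000e-02  1.7597e+02] F [-6.9  2.4 11. ] w 0.0142 gf 15.0 j [  20.    2.  -34.    0.  -55. -114.]
```

View pics/p2.png

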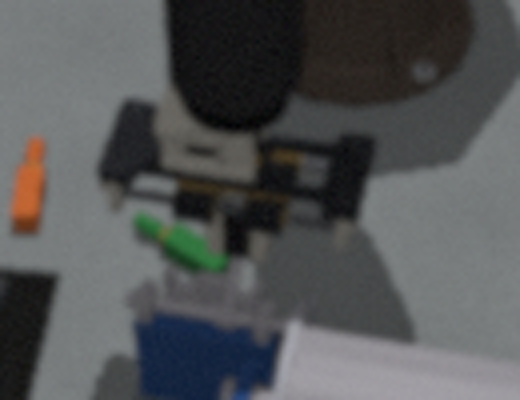

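The block is held and the handle raised. Now slide towards machine -y and lower.

send_rows:
  steps:
    - {"dp":[0,-10,0],"roll":0,"jaw":5}
    - {"dp":[0,-22,0],"roll":0,"jaw":5}
    - {"dp":[0,-34,0],"roll":0,"jaw":5}
    - {"dp":[0,-44,0],"roll":0,"jaw":5}
    - {"dp":[0,-44,0],"roll":0,"jaw":5}

```text
time_s: 4.12
tcp_pos: [0.4332, -0.0895, 0.1669]
eef_rot: [179.6, 0.1, 175.9]
contact_force: [-12.2, 31.6, 14.9]
gripper_width: 0.0144
gripper_force: 15.1
```

Run:
```python
from h import *
st();s=r.get_state();print((s['tcp_pos'][:2]-O)@np.array([EX,EY]).T)
```

```text
4.12 [ 0.4332 -0.0895  0.1669] [1.7963e+02 1.1000e-01 1.7587e+02] F [-12.2  31.6  14.9] w 0.0144 gf 15.1 j [  14.    2.  -33.   -0.  -54. -108.]
[-0.10102247 -0.22230702]
```

send_rows:
  steps:
    - {"dp":[0,2,0],"roll":0,"jaw":5}
    - {"dp":[10.2,2,11.6],"roll":0,"jaw":5}
    - {"dp":[16,2,22.5],"roll":0,"jaw":5}
    - {"dp":[19.8,2,34.3],"roll":0,"jaw":5}
    - {"dp":[21,2,46],"roll":0,"jaw":5}

```text
time_s: 4.75
tcp_pos: [0.4151, -0.0874, 0.1213]
eef_rot: [179.8, 0.4, 176.0]
contact_force: [-1.6, 11.4, 23.3]
gripper_width: 0.0138
gripper_force: 15.0
```

send_rows:
  steps:
    - {"dp":[0,0,0],"roll":0,"jaw":5}
    - {"dp":[0,0,0],"roll":0,"jaw":20}
    - {"dp":[0,0,0],"roll":0,"jaw":35}
    - {"dp":[0,0,0],"roll":0,"jaw":40}
    - {"dp":[0,0,-30],"roll":0,"jaw":40}

```text
time_s: 5.38
tcp_pos: [0.4102, -0.0894, 0.1488]
eef_rot: [-179.9, -0.3, 175.9]
contact_force: [1.1, -0.0, -0.5]
gripper_width: 0.0343
gripper_force: 0.0
```

send_rows:
  steps:
    - {"dp":[0,0,-50],"roll":0,"jaw":40}
    - {"dp":[-20,15,-90],"roll":0,"jaw":40}
    - {"dp":[-40,75,-100],"roll":0,"jaw":40}
    - {"dp":[-60,135,-110],"roll":0,"jaw":40}
    - {"dp":[-90,180,-110],"roll":0,"jaw":40}

```text
time_s: 6.0
tcp_pos: [0.5151, 0.0862, 0.2615]
eef_rot: [179.9, 0.1, 176.0]
contact_force: [0.8, -0.1, -0.2]
gripper_width: 0.0353
gripper_force: 0.0
```

Run:
```python
from h import *
st();go(W(.065,.146,.26),MY)
S=r.capture('scene');c=r.capture('top')
a=cv2.resize(c['image'][150:270,260:400],None,fx=3,fy=3);b=cv2.resize(S['image'][130:250,250:390],None,fx=3,fy=3)
cv2.imwrite('pics/p3.png',np.hstack([a,b])[:,:800])
```

```text
6.0 [0.5151 0.0862 0.2615] [1.7994e+02 1.2000e-01 1.7602e+02] F [ 0.8 -0.1 -0.2] w 0.0353 gf 0.0 j [  31.    5.  -17.    0.  -68. -125.]
 dp [-97.  187.2   1.9] roll 0.001 dist 211 deg -0.1
```

View pics/p3.png

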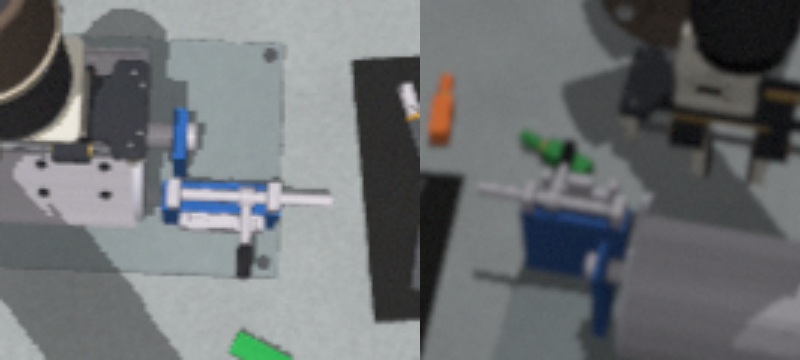

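The bolt is drawn: the grip is at crop (245,262), about 44 mm along, with the handle level in the second notch. Now the pawl tab.

send_rows:
  steps:
    - {"dp":[-25,48,0],"roll":0,"jaw":40}
    - {"dp":[-50,97,0],"roll":0,"jaw":40}
    - {"dp":[-75,145,0],"roll":0,"jaw":40}
    - {"dp":[-97,187,0],"roll":0,"jaw":40}
    - {"dp":[-97,187,2],"roll":0,"jaw":40}

```text
time_s: 6.72
tcp_pos: [0.6252, 0.266, 0.256]
eef_rot: [-179.9, -0.1, 176.1]
contact_force: [-0.5, -0.3, 0.0]
gripper_width: 0.035
gripper_force: 0.0
```

Run:
```python
from h import *
st();go(W(.065,.146,.21),MY)
S=r.capture('scene')
crop(S,340,150,150,130,4,'p4.png')
for y in(.139,.153): print((proj(S,[W(.052,y,.225),W(.078,y,.225)])-[340,150])*4)
```

```text
6.72 [0.6252 0.266  0.256 ] [-1.7990e+02 -1.0000e-01  1.7605e+02] F [-0.5 -0.3  0. ] w 0.035 gf 0.0 j [  39.   21.    3.    0.  -72. -133.]
 dp [ 0.3  0.2 46. ] roll 0.002 dist 46 deg -0.1
[[294.65548764 310.80308853]
 [291.66587402 343.36028685]]
[[316.09738698 314.59348607]
 [313.40703618 347.26472912]]
```

View pics/p4.png

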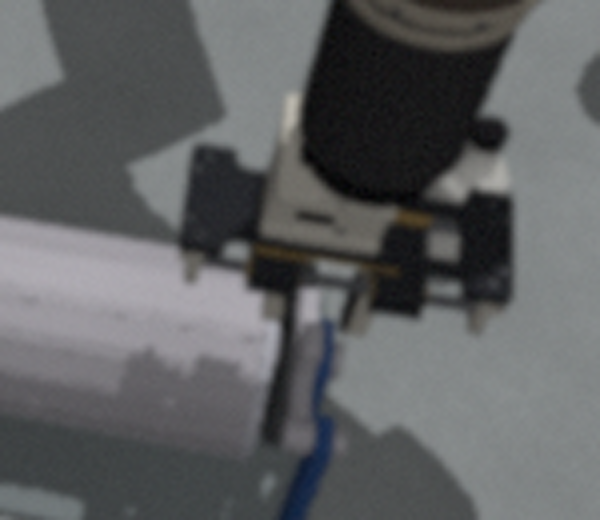

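Run:
```python
import cv2,numpy as np
a=cv2.imread('pics/top0.png')[130:185,195:235];b=cv2.imread('pics/scene0.png')[205:270,400:440]
a=cv2.resize(a,None,fx=9,fy=9,interpolation=cv2.INTER_CUBIC);b=cv2.resize(b,None,fx=9,fy=9,interpolation=cv2.INTER_CUBIC)
o=np.zeros((585,720,3),np.uint8);o[:495,:360]=a;o[:,360:]=b;cv2.imwrite('pics/p5.png',o)
```

```text
(no output)
```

View pics/p5.png

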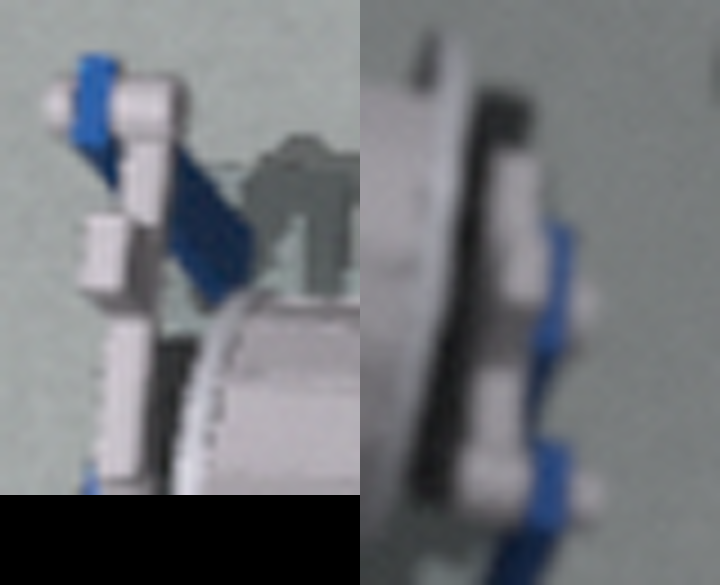

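Run:
```python
from h import *
c=r.capture('top');S=r.capture('scene')
P=[]
for q in(c,S):
    K,R,t=cam(q);P.append(K@np.c_[R,t])
X=cv2.triangulatePoints(P[0],P[1],np.array([[206.9],[158.]]),np.array([[418.3],[235.]]));X=(X[:3]/X[3]).ravel()
print(X,(X[:2]-O)@np.array([EX,EY]).T); print(proj(c,X),proj(S,X))
```

```text
[0.62748109 0.27210086 0.21660583] [0.06720463 0.15212722]
[[206.31806056 158.03505214]] [[417.66617627 235.06378167]]
```

Triangulated, the tab top is about 3 mm further in +y, and x agrees. I'll descend with that correction.

send_rows:
  steps:
    - {"dp":[-0.5,3,15],"roll":0,"jaw":45}
    - {"dp":[-0.5,3,32],"roll":0,"jaw":45}
    - {"dp":[-0.5,3,46],"roll":0,"jaw":45}
    - {"dp":[-0.5,3,46],"roll":0,"jaw":25}
    - {"dp":[-0.5,3,46],"roll":0,"jaw":15}

```text
time_s: 7.5
tcp_pos: [0.6252, 0.267, 0.2124]
eef_rot: [-180.0, 0.0, 176.0]
contact_force: [0.9, -0.2, 0.5]
gripper_width: 0.0252
gripper_force: 0.0
```

send_rows:
  steps:
    - {"dp":[0,0,0],"roll":0,"jaw":5}
    - {"dp":[0,0,0],"roll":0,"jaw":5}
    - {"dp":[0,0,0],"roll":0,"jaw":5}
  newtons: 20

```text
time_s: 7.88
tcp_pos: [0.6256, 0.2706, 0.2127]
eef_rot: [179.7, 0.1, 176.0]
contact_force: [0.7, 12.1, -2.9]
gripper_width: 0.0141
gripper_force: 20.0
```

send_rows:
  steps:
    - {"dp":[-3,1.5,-6.4],"roll":0,"jaw":5}
    - {"dp":[-6.8,1.5,-12.4],"roll":0,"jaw":5}
    - {"dp":[-12,1.5,-19],"roll":0,"jaw":5}
    - {"dp":[-12,1.5,-19],"roll":0,"jaw":5}
    - {"dp":[-12,1.5,-19],"roll":0,"jaw":5}

```text
time_s: 8.5
tcp_pos: [0.6368, 0.2699, 0.2312]
eef_rot: [179.8, 0.0, 176.0]
contact_force: [-1.2, 6.8, -2.2]
gripper_width: 0.0138
gripper_force: 20.0
```

send_rows:
  steps:
    - {"dp":[0,0,0],"roll":0,"jaw":5}
    - {"dp":[0,0,0],"roll":0,"jaw":5}
    - {"dp":[0,0,0],"roll":0,"jaw":5}
    - {"dp":[0,0,0],"roll":0,"jaw":5}
    - {"dp":[0,0,0],"roll":0,"jaw":5}

```text
time_s: 9.12
tcp_pos: [0.6368, 0.2699, 0.2311]
eef_rot: [179.8, 0.0, 176.0]
contact_force: [-1.6, 7.0, -2.3]
gripper_width: 0.014
gripper_force: 20.0
```

send_rows:
  steps:
    - {"dp":[0,0,0],"roll":0,"jaw":5}
    - {"dp":[0,0,0],"roll":0,"jaw":5}
    - {"dp":[0,0,0],"roll":0,"jaw":5}
    - {"dp":[0,0,0],"roll":0,"jaw":5}
    - {"dp":[0,0,0],"roll":0,"jaw":5}

```text
time_s: 9.75
tcp_pos: [0.6368, 0.2699, 0.2311]
eef_rot: [179.8, 0.0, 176.0]
contact_force: [-0.5, 8.1, -3.8]
gripper_width: 0.0141
gripper_force: 20.0
```

send_rows:
  steps:
    - {"dp":[0,0,0],"roll":0,"jaw":5}
    - {"dp":[0,0,0],"roll":0,"jaw":5}
    - {"dp":[0,0,0],"roll":0,"jaw":5}
    - {"dp":[0,0,0],"roll":0,"jaw":5}
    - {"dp":[0,0,0],"roll":0,"jaw":5}

```text
time_s: 10.38
tcp_pos: [0.6368, 0.2699, 0.2311]
eef_rot: [179.8, 0.0, 176.0]
contact_force: [-1.1, 6.7, -2.6]
gripper_width: 0.0142
gripper_force: 20.0
```

send_rows:
  steps:
    - {"dp":[0,0,0],"roll":0,"jaw":5}
    - {"dp":[0,0,0],"roll":0,"jaw":5}
    - {"dp":[0,0,0],"roll":0,"jaw":5}
    - {"dp":[0,0,0],"roll":0,"jaw":5}
    - {"dp":[0,0,0],"roll":0,"jaw":5}

```text
time_s: 11.0
tcp_pos: [0.6368, 0.2699, 0.2311]
eef_rot: [179.8, 0.0, 176.0]
contact_force: [-1.9, 7.5, -4.0]
gripper_width: 0.0142
gripper_force: 20.0
```

send_rows:
  steps:
    - {"dp":[0,0,0],"roll":0,"jaw":5}
    - {"dp":[0,0,0],"roll":0,"jaw":5}
    - {"dp":[0,0,0],"roll":0,"jaw":5}
    - {"dp":[0,0,0],"roll":0,"jaw":5}
    - {"dp":[0,0,0],"roll":0,"jaw":5}

```text
time_s: 11.62
tcp_pos: [0.6368, 0.2699, 0.2311]
eef_rot: [179.8, 0.0, 176.0]
contact_force: [-0.6, 6.9, -3.4]
gripper_width: 0.0139
gripper_force: 20.0
```

send_rows:
  steps:
    - {"dp":[0,0,0],"roll":0,"jaw":5}
    - {"dp":[0,0,0],"roll":0,"jaw":5}
    - {"dp":[0,0,0],"roll":0,"jaw":5}
    - {"dp":[0,0,0],"roll":0,"jaw":5}
    - {"dp":[0,0,0],"roll":0,"jaw":5}

```text
time_s: 12.25
tcp_pos: [0.6368, 0.2699, 0.2311]
eef_rot: [179.8, 0.0, 176.0]
contact_force: [-1.5, 7.1, -3.6]
gripper_width: 0.0141
gripper_force: 20.0
```

send_rows:
  steps:
    - {"dp":[0,0,0],"roll":0,"jaw":5}
    - {"dp":[0,0,0],"roll":0,"jaw":5}
    - {"dp":[0,0,0],"roll":0,"jaw":5}
    - {"dp":[0,0,0],"roll":0,"jaw":5}
    - {"dp":[0,0,0],"roll":0,"jaw":5}

```text
time_s: 12.88
tcp_pos: [0.6368, 0.2698, 0.2311]
eef_rot: [179.8, 0.0, 176.0]
contact_force: [-0.3, 7.2, -3.7]
gripper_width: 0.014
gripper_force: 20.0
```

send_rows:
  steps:
    - {"dp":[0,0,0],"roll":0,"jaw":5}
    - {"dp":[0,0,0],"roll":0,"jaw":5}
    - {"dp":[0,0,0],"roll":0,"jaw":5}
    - {"dp":[0,0,0],"roll":0,"jaw":5}
    - {"dp":[0,0,0],"roll":0,"jaw":5}

```text
time_s: 13.5
tcp_pos: [0.6368, 0.2698, 0.2311]
eef_rot: [179.8, 0.0, 176.0]
contact_force: [-0.4, 7.0, -2.6]
gripper_width: 0.0137
gripper_force: 20.0
```

Run:
```python
from h import *
st()
S=r.capture('scene');c=r.capture('top')
a=cv2.resize(c['image'][130:280,195:395],None,fx=2,fy=2);b=cv2.resize(S['image'][150:300,275:475],None,fx=2,fy=2)
cv2.imwrite('pics/p6.png',np.hstack([a,b]))
```

```text
13.5 [0.6368 0.2698 0.2311] [1.7982e+02 1.0000e-02 1.7601e+02] F [-0.4  7.  -2.6] w 0.0137 gf 20.0 j [  39.   22.    2.   -0.  -70. -133.]
```

View pics/p6.png

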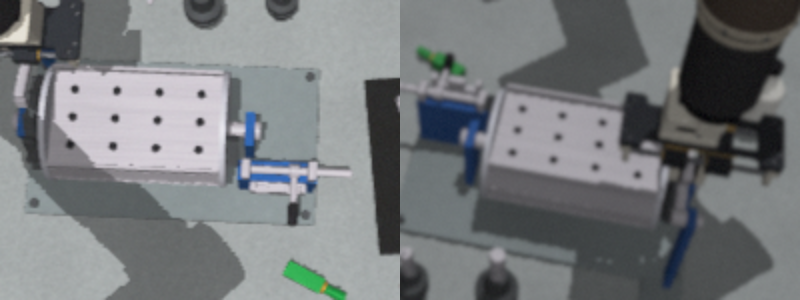

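The tray now faces up with its holes centred, and the pawl is held up. Lower it along the arc and release.

send_rows:
  steps:
    - {"dp":[5.2,0,6.6],"roll":0,"jaw":5}
    - {"dp":[9,0,12.6],"roll":0,"jaw":5}
    - {"dp":[12,0,18.5],"roll":0,"jaw":5}
    - {"dp":[12,0,18.5],"roll":0,"jaw":5}
    - {"dp":[12,0,18.5],"roll":0,"jaw":25}

```text
time_s: 14.22
tcp_pos: [0.6254, 0.2691, 0.2135]
eef_rot: [179.9, 0.1, 176.0]
contact_force: [-0.8, 0.0, -0.3]
gripper_width: 0.0188
gripper_force: 0.0
```

send_rows:
  steps:
    - {"dp":[0,0,0],"roll":0,"jaw":35}
    - {"dp":[0,0,0],"roll":0,"jaw":40}
    - {"dp":[0,0,-20],"roll":0,"jaw":40}
    - {"dp":[0,0,-40],"roll":0,"jaw":40}
    - {"dp":[0,-30,-70],"roll":0,"jaw":40}

```text
time_s: 14.85
tcp_pos: [0.6226, 0.2392, 0.2819]
eef_rot: [-179.9, -0.1, 176.1]
contact_force: [0.2, -1.4, 0.5]
gripper_width: 0.0353
gripper_force: 0.0
```

Run:
```python
from h import *
st();go(W(-.122,-.224,.25),MY)
```

```text
14.85 [0.6226 0.2392 0.2819] [-1.7992e+02 -1.1000e-01  1.7607e+02] F [ 0.2 -1.4  0.5] w 0.0353 gf 0.0 j [  38.   19.    3.   -0.  -75. -132.]
 dp [ 187.2 -342.5   32.8] roll 0.002 dist 392 deg -0.1
```

send_rows:
  steps:
    - {"dp":[27,-49,0],"roll":0,"jaw":40}
    - {"dp":[54,-98,0],"roll":0,"jaw":40}
    - {"dp":[81,-147,0],"roll":0,"jaw":40}
    - {"dp":[108,-196,0],"roll":0,"jaw":40}
    - {"dp":[135,-245,0],"roll":0,"jaw":40}

```text
time_s: 15.48
tcp_pos: [0.4699, 0.0021, 0.2829]
eef_rot: [180.0, 0.0, 176.0]
contact_force: [0.6, -0.6, 0.2]
gripper_width: 0.0353
gripper_force: 0.0
```

send_rows:
  steps:
    - {"dp":[27,-49,0],"roll":0,"jaw":50}
    - {"dp":[52,-97,30],"roll":0,"jaw":50}
    - {"dp":[52,-97,30],"roll":0,"jaw":50}

```text
time_s: 15.85
tcp_pos: [0.4091, -0.0918, 0.2513]
eef_rot: [-180.0, -0.1, 175.8]
contact_force: [0.5, 0.5, 0.3]
gripper_width: 0.0437
gripper_force: 0.0
```

Run:
```python
from h import *
st();go([.4145,-.0885,.12],MY)
S=r.capture('scene');c=r.capture('top')
a=cv2.resize(c['image'][130:245,195:345],None,fx=2.66,fy=2.66);b=cv2.resize(S['image'][150:265,280:430],None,fx=2.66,fy=2.66)
cv2.imwrite('pics/p7.png',np.vstack([a,b])[:600] if 0 else np.hstack([a,b])[:,:800])
```

```text
15.85 [ 0.4091 -0.0918  0.2513] [-1.8000e+02 -1.5000e-01  1.7577e+02] F [0.5 0.5 0.3] w 0.0437 gf 0.0 j [  15.   -5.  -28.   -0.  -67. -109.]
 dp [ -5.5   3.7 131.2] roll -0.003 dist 131 deg 0.2
```

View pics/p7.png

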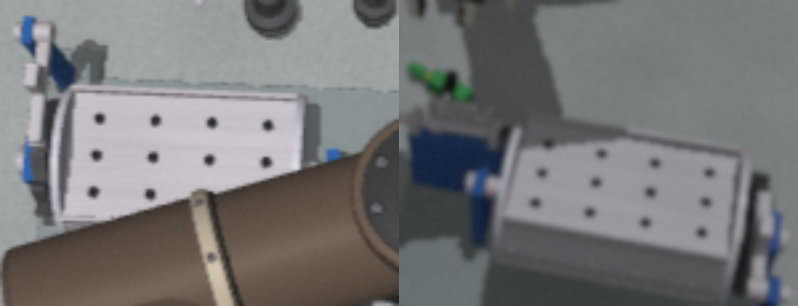

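The tray is level and the pawl tab is back at its starting pixel (207,158), so the pawl is dropped. Now shoot the bolt.

send_rows:
  steps:
    - {"dp":[-2.5,1.5,50],"roll":0,"jaw":50}
    - {"dp":[-2.5,1.5,95],"roll":0,"jaw":50}
    - {"dp":[-2.5,1.5,130],"roll":0,"jaw":50}
    - {"dp":[-2.5,1.5,130],"roll":0,"jaw":50}
    - {"dp":[-2.5,1.5,130],"roll":0,"jaw":30}

```text
time_s: 16.58
tcp_pos: [0.4166, -0.0875, 0.124]
eef_rot: [-180.0, 0.1, 176.1]
contact_force: [0.1, -0.3, 0.6]
gripper_width: 0.0387
gripper_force: 0.0
```

send_rows:
  steps:
    - {"dp":[0,0,0],"roll":0,"jaw":15}
    - {"dp":[0,0,0],"roll":0,"jaw":5}
    - {"dp":[0,0,0],"roll":0,"jaw":5}
    - {"dp":[0,0,0],"roll":0,"jaw":5}
  newtons: 15

```text
time_s: 17.08
tcp_pos: [0.4157, -0.0873, 0.1234]
eef_rot: [179.9, 0.1, 176.0]
contact_force: [-2.8, 6.3, 5.5]
gripper_width: 0.0136
gripper_force: 15.0
```

send_rows:
  steps:
    - {"dp":[-1.2,1,-12.3],"roll":0,"jaw":5}
    - {"dp":[-4.9,1,-24.1],"roll":0,"jaw":5}
    - {"dp":[-10.8,1,-35],"roll":0,"jaw":5}
    - {"dp":[-21,1,-46.6],"roll":0,"jaw":5}
    - {"dp":[-21,1,-46.6],"roll":0,"jaw":5}

```text
time_s: 17.7
tcp_pos: [0.4373, -0.0887, 0.1708]
eef_rot: [-180.0, 0.1, 176.0]
contact_force: [-5.8, 4.5, 10.3]
gripper_width: 0.0141
gripper_force: 15.0
```

send_rows:
  steps:
    - {"dp":[0,10,0],"roll":0,"jaw":5}
    - {"dp":[0,22,0],"roll":0,"jaw":5}
    - {"dp":[0,34,0],"roll":0,"jaw":5}
    - {"dp":[0,42,0],"roll":0,"jaw":5}
    - {"dp":[0,44,0],"roll":0,"jaw":5}

```text
time_s: 18.32
tcp_pos: [0.4403, -0.0449, 0.1707]
eef_rot: [-179.9, 0.1, 176.0]
contact_force: [-4.5, -1.4, 7.5]
gripper_width: 0.0138
gripper_force: 15.0
```

send_rows:
  steps:
    - {"dp":[0,2.5,0],"roll":0,"jaw":5}
    - {"dp":[0,2.5,0],"roll":0,"jaw":5}

```text
time_s: 18.58
tcp_pos: [0.4402, -0.0435, 0.1706]
eef_rot: [-179.9, 0.1, 176.0]
contact_force: [-2.7, -5.5, 7.5]
gripper_width: 0.0138
gripper_force: 15.0
```

send_rows:
  steps:
    - {"dp":[10.2,-0.5,11.6],"roll":0,"jaw":5}
    - {"dp":[16,-0.5,22.5],"roll":0,"jaw":5}
    - {"dp":[19.8,-0.5,34.3],"roll":0,"jaw":5}
    - {"dp":[21,-0.5,46],"roll":0,"jaw":5}
    - {"dp":[21,-0.5,46],"roll":0,"jaw":5}

```text
time_s: 19.2
tcp_pos: [0.4193, -0.042, 0.1236]
eef_rot: [-179.9, 0.1, 176.0]
contact_force: [3.6, -6.9, -1.6]
gripper_width: 0.0141
gripper_force: 15.0
```

send_rows:
  steps:
    - {"dp":[0,0,0],"roll":0,"jaw":20}
    - {"dp":[0,0,0],"roll":0,"jaw":35}
    - {"dp":[0,0,0],"roll":0,"jaw":50}
    - {"dp":[0,0,-40],"roll":0,"jaw":50}
    - {"dp":[0,0,-80],"roll":0,"jaw":50}

```text
time_s: 19.82
tcp_pos: [0.4181, -0.0413, 0.2041]
eef_rot: [-180.0, -0.1, 176.0]
contact_force: [0.6, -0.0, 0.0]
gripper_width: 0.0437
gripper_force: 0.0
```

send_rows:
  steps:
    - {"dp":[-10,-40,-40],"roll":0,"jaw":60}
    - {"dp":[-10,-95,-40],"roll":0,"jaw":60}
    - {"dp":[-10,-150,-40],"roll":0,"jaw":60}
    - {"dp":[-10,-205,-40],"roll":0,"jaw":60}
    - {"dp":[0,-400,-40],"roll":0,"jaw":60}

```text
time_s: 20.45
tcp_pos: [0.4064, -0.3101, 0.2435]
eef_rot: [-180.0, 0.1, 176.0]
contact_force: [2.3, 0.5, 0.0]
gripper_width: 0.0524
gripper_force: 0.0
```

Run:
```python
from h import *
st()
S=r.capture('scene');c=r.capture('top')
a=cv2.resize(c['image'][150:250,290:450],None,fx=3.9,fy=3.9);cv2.imwrite('pics/p8.png',a)
```

```text
20.45 [ 0.4064 -0.3101  0.2435] [-1.7999e+02  6.0000e-02  1.7603e+02] F [2.3 0.5 0. ] w 0.0524 gf 0.0 j [-15.   5. -19.  -0. -66. -79.]
```

View pics/p8.png

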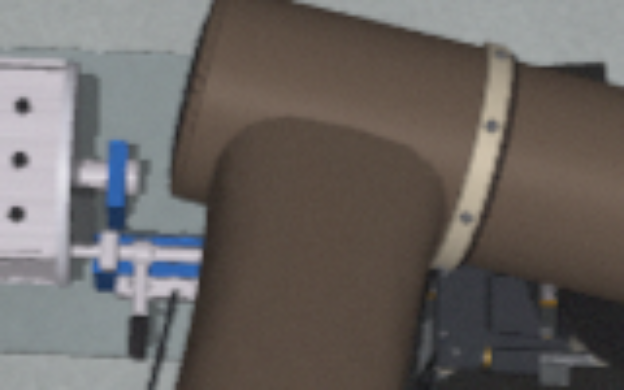

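The handle sits level in the first notch at (139,335), i.e. pixel (325.6,236), the same as at the start. I'll clear the view to re-measure the cutters.

send_rows:
  steps:
    - {"dp":[30,-50,0],"roll":0,"jaw":60}
    - {"dp":[60,-100,0],"roll":0,"jaw":60}
    - {"dp":[90,-150,0],"roll":0,"jaw":60}
    - {"dp":[110,-200,0],"roll":0,"jaw":60}
    - {"dp":[130,-250,0],"roll":0,"jaw":60}

```text
time_s: 21.18
tcp_pos: [0.2586, -0.55, 0.2434]
eef_rot: [-180.0, 0.0, 176.0]
contact_force: [1.1, 1.1, 0.3]
gripper_width: 0.0525
gripper_force: 0.0
```

```bash
cat >> h.py <<'E'
def cutters(save=None):
    c=r.capture('top');im=c['image']
    q=np.array([(379.1,171.3),(444.3,167.6),(453.8,251.4),(386.2,255.4)],np.int32)
    m=np.zeros(im.shape[:2],np.uint8);cv2.fillConvexPoly(m,q,1)
    b=cv2.morphologyEx(((im.max(2)>45)&(m>0)).astype(np.uint8),cv2.MORPH_OPEN,np.ones((2,2)))
    n,l,s,ce=cv2.connectedComponentsWithStats(b);out=[]
    for i in range(1,n):
        if s[i,4]<60: continue
        pts=np.argwhere(l==i)[:,::-1]
        Wp=np.array([ray(c,p,.022)[:2] for p in pts]).astype(np.float32)
        ctr,wh,_=cv2.minAreaRect(Wp);lum=im[pts[:,1],pts[:,0]].max(1)
        u=np.linalg.eigh(np.cov(Wp.T))[1][:,1];u*=np.sign(u@(Wp[lum>150].mean(0)-ctr) or 1)
        print('cutter px',ce[i].round(0),'ctr',np.round(ctr,4),'size',np.round(wh,3),'yaw',round(np.degrees(np.arctan2(u[1],u[0])),1),'grasp',(np.array(ctr)-.015*u).round(4))
    if save: crop(c,190,125,290,160,2.7,save)
E
python3 - <<'E'
from h import *
st();cutters('p9.png')
E
```

```text
21.18 [ 0.2586 -0.55    0.2434] [-1.7999e+02  3.0000e-02  1.7600e+02] F [1.1 1.1 0.3] w 0.0525 gf 0.0 j [-46.  14.  -8.  -0. -68. -48.]
cutter px [395. 189.] ctr [ 0.5734 -0.2642] size [0.105 0.028] yaw 21.0 grasp [ 0.5594 -0.2696]
cutter px [403. 231.] ctr [ 0.4377 -0.2838] size [0.027 0.103] yaw -10.9 grasp [ 0.4229 -0.281 ]
cutter px [432. 233.] ctr [ 0.4289 -0.3727] size [0.022 0.099] yaw nan grasp [nan nan]h.py:33: RuntimeWarning: Mean of empty slice.
  u=np.linalg.eigh(np.cov(Wp.T))[1][:,1];u*=np.sign(u@(Wp[lum>150].mean(0)-ctr) or 1)
  ret = um.true_divide(
```

View pics/p9.png

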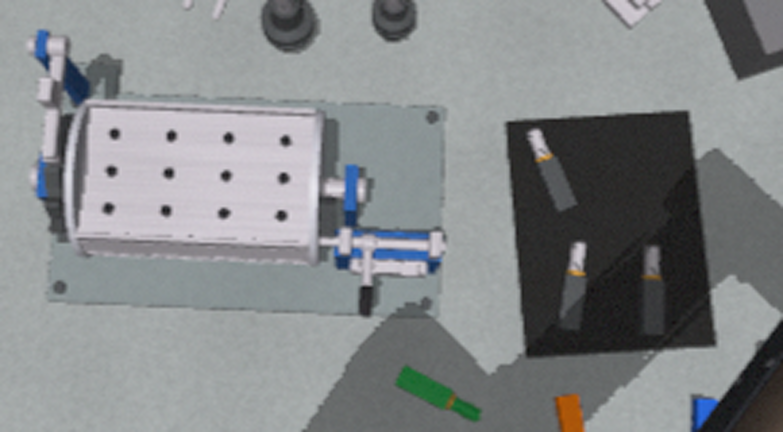

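The tray is empty and facing up, the bolt is shot, and three cutters lie on the mat. The upper one has been knocked, from (399,192) to (395,189). Pick the right-hand one (432,233) first.

Run:
```python
from h import *
st();go([.4145,-.3728,.10],-1.6)
```

```text
21.23 [ 0.2561 -0.5543  0.2426] [-1.7994e+02 -9.0000e-02  1.7591e+02] F [ 1.1 -5.5  2.9] w 0.0524 gf 0.0 j [-47.  14.  -8.   0. -68. -47.]
 dp [-145.2  192.5  142.2] roll -0.044 dist 280 deg 2.5
```

send_rows:
  steps:
    - {"dp":[-35,48,0],"roll":0,"jaw":60}
    - {"dp":[-72,95,20],"roll":-0.044,"jaw":60}
    - {"dp":[-108,144,60],"roll":-0.044,"jaw":60}
    - {"dp":[-145,192,100],"roll":-0.044,"jaw":60}
    - {"dp":[-145,192,120],"roll":-0.044,"jaw":60}

```text
time_s: 21.85
tcp_pos: [0.4192, -0.3649, 0.1224]
eef_rot: [-180.0, 0.0, 178.7]
contact_force: [0.7, -0.5, -0.1]
gripper_width: 0.0526
gripper_force: 0.0
```

send_rows:
  steps:
    - {"dp":[0,0,0],"roll":0,"jaw":60}
    - {"dp":[0,0,0],"roll":0,"jaw":60}

```text
time_s: 22.1
tcp_pos: [0.4177, -0.3676, 0.124]
eef_rot: [-180.0, 0.0, 178.5]
contact_force: [0.2, -0.3, 0.4]
gripper_width: 0.0527
gripper_force: 0.0
```

Run:
```python
from h import *
st();go([.4145,-.3728,.021],-1.6)
```

```text
22.1 [ 0.4177 -0.3676  0.124 ] [-1.7997e+02  3.0000e-02  1.7854e+02] F [ 0.2 -0.3  0.4] w 0.0527 gf 0.0 j [-21.  15. -23.   0. -51. -70.]
 dp [  3.1  -5.2 103. ] roll 0.003 dist 103 deg -0.1
```

send_rows:
  steps:
    - {"dp":[3,-5,40],"roll":0,"jaw":60}
    - {"dp":[3,-5,75],"roll":0,"jaw":60}
    - {"dp":[3,-5,95],"roll":0,"jaw":60}
    - {"dp":[3,-5,102],"roll":0,"jaw":60}
    - {"dp":[3,-5,102],"roll":0,"jaw":40}

```text
time_s: 22.72
tcp_pos: [0.4144, -0.373, 0.022]
eef_rot: [-180.0, 0.1, 178.5]
contact_force: [0.4, -0.4, 0.9]
gripper_width: 0.0469
gripper_force: 0.0
```

send_rows:
  steps:
    - {"dp":[0,0,0],"roll":0,"jaw":30}
    - {"dp":[0,0,0],"roll":0,"jaw":15}
    - {"dp":[0,0,0],"roll":0,"jaw":15}
    - {"dp":[0,0,0],"roll":0,"jaw":15}
  newtons: 30

```text
time_s: 23.22
tcp_pos: [0.4144, -0.3722, 0.0221]
eef_rot: [-180.0, 0.0, 178.5]
contact_force: [-0.9, 3.6, 7.1]
gripper_width: 0.0236
gripper_force: 30.0
```

Run:
```python
from h import *
st();go(W(-.015,-.07,.25),MY)
```

```text
23.23 [ 0.4144 -0.3722  0.0221] [-1.7999e+02  4.0000e-02  1.7851e+02] F [-0.9  3.6  7.1] w 0.0236 gf 30.0 j [-22.  23. -29.  -0. -38. -70.]
 dp [-104.4  431.3 -227.9] roll 0.045 dist 499 deg -2.6
```

send_rows:
  steps:
    - {"dp":[0,0,-40],"roll":0,"jaw":15}
    - {"dp":[0,0,-95],"roll":0,"jaw":15}
    - {"dp":[0,0,-150],"roll":0,"jaw":15}
    - {"dp":[-10,30,-200],"roll":0,"jaw":15}
    - {"dp":[-22,80,-228],"roll":0,"jaw":15}

```text
time_s: 23.85
tcp_pos: [0.4388, -0.293, 0.2519]
eef_rot: [-179.9, 0.2, 178.4]
contact_force: [1.3, 1.1, -3.1]
gripper_width: 0.024
gripper_force: 30.0
```

send_rows:
  steps:
    - {"dp":[-12,50,0],"roll":0,"jaw":15}
    - {"dp":[-24,100,0],"roll":0,"jaw":15}
    - {"dp":[-36,150,0],"roll":0,"jaw":15}
    - {"dp":[-48,200,0],"roll":0,"jaw":15}
    - {"dp":[-60,250,0],"roll":0,"jaw":15}

```text
time_s: 24.48
tcp_pos: [0.5045, -0.0429, 0.2492]
eef_rot: [180.0, -0.0, 178.5]
contact_force: [1.1, -1.4, -3.4]
gripper_width: 0.0238
gripper_force: 30.0
```

send_rows:
  steps:
    - {"dp":[-11,50,0],"roll":0.045,"jaw":15}
    - {"dp":[-22,101,0],"roll":0.045,"jaw":15}
    - {"dp":[-22,101,0],"roll":0.045,"jaw":15}
    - {"dp":[-22,101,0],"roll":0.045,"jaw":15}

```text
time_s: 24.98
tcp_pos: [0.5288, 0.0558, 0.2488]
eef_rot: [-180.0, -0.1, 176.0]
contact_force: [-1.0, 0.0, -2.6]
gripper_width: 0.0237
gripper_force: 30.0
```

Run:
```python
from h import *
st();go(W(-.015,-.07,.17),MY)
```

```text
24.98 [0.5288 0.0558 0.2488] [-1.7997e+02 -7.0000e-02  1.7597e+02] F [-1.   0.  -2.6] w 0.0237 gf 30.0 j [  27.    7.  -17.   -0.  -67. -121.]
 dp [-1.   0.6 78.8] roll 0.0 dist 79 deg -0.0
```

send_rows:
  steps:
    - {"dp":[-1,0.5,35],"roll":0,"jaw":15}
    - {"dp":[-1,0.5,60],"roll":0,"jaw":15}
    - {"dp":[-1,0.5,72],"roll":0,"jaw":15}
    - {"dp":[-1,0.5,80],"roll":0,"jaw":15}
    - {"dp":[-1,0.5,80],"roll":0,"jaw":15}

```text
time_s: 25.6
tcp_pos: [0.5305, 0.0559, 0.1694]
eef_rot: [-180.0, -0.0, 175.9]
contact_force: [-0.1, -0.1, -3.0]
gripper_width: 0.0241
gripper_force: 30.0
```

Still carrying the full weight; 1 mm more, then release and go back for the second cutter, at (403,231).

send_rows:
  steps:
    - {"dp":[0,0,1],"roll":0,"jaw":15}
    - {"dp":[0,0,1],"roll":0,"jaw":32}
    - {"dp":[0,0,1],"roll":0,"jaw":38}
    - {"dp":[0,0,1],"roll":0,"jaw":40}
    - {"dp":[0,0,-20],"roll":0,"jaw":40}

```text
time_s: 26.22
tcp_pos: [0.5296, 0.056, 0.1883]
eef_rot: [-179.9, -0.1, 175.9]
contact_force: [-0.6, 0.5, 0.3]
gripper_width: 0.035
gripper_force: 0.0
```

send_rows:
  steps:
    - {"dp":[0,0,-40],"roll":0,"jaw":40}
    - {"dp":[0,0,-65],"roll":0,"jaw":50}
    - {"dp":[10,-48,-65],"roll":0,"jaw":60}
    - {"dp":[20,-98,-65],"roll":0,"jaw":60}
    - {"dp":[30,-148,-65],"roll":0,"jaw":60}

```text
time_s: 26.85
tcp_pos: [0.4895, -0.0904, 0.2547]
eef_rot: [180.0, 0.0, 176.0]
contact_force: [0.7, -0.3, -0.3]
gripper_width: 0.0524
gripper_force: 0.0
```

Run:
```python
from h import *
st();go([.4229,-.281,.12],-11)
```

```text
26.85 [ 0.4895 -0.0904  0.2547] [1.7999e+02 5.0000e-02 1.7597e+02] F [ 0.7 -0.3 -0.3] w 0.0524 gf 0.0 j [  12.    3.  -20.    0.  -67. -106.]
 dp [  53.2 -194.8  134.6] roll 0.122 dist 243 deg -7.0
```

send_rows:
  steps:
    - {"dp":[13,-48,0],"roll":0,"jaw":60}
    - {"dp":[26,-97,20],"roll":0.122,"jaw":60}
    - {"dp":[40,-146,60],"roll":0.122,"jaw":60}
    - {"dp":[53,-194,95],"roll":0.122,"jaw":60}
    - {"dp":[53,-194,120],"roll":0.122,"jaw":60}

```text
time_s: 27.48
tcp_pos: [0.4214, -0.2813, 0.1328]
eef_rot: [-180.0, -0.1, 168.7]
contact_force: [-0.6, 0.5, 0.5]
gripper_width: 0.0523
gripper_force: 0.0
```

send_rows:
  steps:
    - {"dp":[0,0,0],"roll":0,"jaw":60}
    - {"dp":[0,0,0],"roll":0,"jaw":60}
    - {"dp":[0,0,0],"roll":0,"jaw":60}

```text
time_s: 27.85
tcp_pos: [0.4245, -0.2787, 0.1357]
eef_rot: [-180.0, 0.1, 169.0]
contact_force: [-0.2, 0.8, 0.8]
gripper_width: 0.0524
gripper_force: 0.0
```

Run:
```python
from h import *
st();go([.4229,-.281,.021],-11)
```

```text
27.85 [ 0.4245 -0.2787  0.1357] [-1.7999e+02  1.4000e-01  1.6901e+02] F [-0.2  0.8  0.8] w 0.0524 gf 0.0 j [-11.  10. -29.   0. -51. -90.]
 dp [  1.4  -2.6 114.7] roll 0.0 dist 115 deg -0.0
```

send_rows:
  steps:
    - {"dp":[1.5,-2.5,45],"roll":0,"jaw":60}
    - {"dp":[1.5,-2.5,85],"roll":0,"jaw":60}
    - {"dp":[1.5,-2.5,107],"roll":0,"jaw":60}
    - {"dp":[1.5,-2.5,114],"roll":0,"jaw":60}
    - {"dp":[1.5,-2.5,114],"roll":0,"jaw":40}

```text
time_s: 28.48
tcp_pos: [0.4221, -0.281, 0.0209]
eef_rot: [-180.0, 0.0, 169.0]
contact_force: [0.0, -0.2, 0.5]
gripper_width: 0.0472
gripper_force: 0.0
```

send_rows:
  steps:
    - {"dp":[0,0,0],"roll":0,"jaw":30}
    - {"dp":[0,0,0],"roll":0,"jaw":15}
    - {"dp":[0,0,0],"roll":0,"jaw":15}
    - {"dp":[0,0,0],"roll":0,"jaw":15}
  newtons: 30

```text
time_s: 28.98
tcp_pos: [0.4222, -0.281, 0.0212]
eef_rot: [180.0, 0.1, 168.9]
contact_force: [0.2, 4.9, 6.6]
gripper_width: 0.0236
gripper_force: 30.0
```

Run:
```python
from h import *
st();go(W(-.015,-.005,.25),MY)
```

```text
28.98 [ 0.4222 -0.281   0.0212] [1.7999e+02 1.1000e-01 1.6895e+02] F [0.2 4.9 6.6] w 0.0236 gf 30.0 j [-11.  20. -35.  -0. -35. -90.]
 dp [ -33.4  416.3 -228.6] roll -0.122 dist 476 deg 7.0
```

send_rows:
  steps:
    - {"dp":[0,0,-40],"roll":0,"jaw":15}
    - {"dp":[0,0,-95],"roll":0,"jaw":15}
    - {"dp":[0,0,-150],"roll":0,"jaw":15}
    - {"dp":[-3,30,-200],"roll":0,"jaw":15}
    - {"dp":[-6,80,-228],"roll":0,"jaw":15}

```text
time_s: 29.6
tcp_pos: [0.4428, -0.2039, 0.2509]
eef_rot: [180.0, 0.2, 168.8]
contact_force: [1.3, 1.4, -4.0]
gripper_width: 0.0238
gripper_force: 30.0
```

send_rows:
  steps:
    - {"dp":[-4,50,0],"roll":0,"jaw":15}
    - {"dp":[-8,100,0],"roll":0,"jaw":15}
    - {"dp":[-12,150,0],"roll":0,"jaw":15}
    - {"dp":[-16,200,0],"roll":0,"jaw":15}
    - {"dp":[-20,250,0],"roll":0,"jaw":15}

```text
time_s: 30.22
tcp_pos: [0.5098, 0.0392, 0.2481]
eef_rot: [-180.0, -0.0, 168.9]
contact_force: [-0.2, -0.0, -3.4]
gripper_width: 0.0241
gripper_force: 30.0
```

send_rows:
  steps:
    - {"dp":[-4,45,0],"roll":-0.06,"jaw":15}
    - {"dp":[-7,86,0],"roll":-0.122,"jaw":15}
    - {"dp":[-7,86,0],"roll":-0.122,"jaw":15}
    - {"dp":[-7,86,0],"roll":-0.122,"jaw":15}

```text
time_s: 30.72
tcp_pos: [0.5329, 0.1205, 0.2477]
eef_rot: [-180.0, -0.1, 175.9]
contact_force: [-0.6, -0.9, -3.5]
gripper_width: 0.0237
gripper_force: 30.0
```

Run:
```python
from h import *
st();go(W(-.015,-.005,.1675),MY)
```

```text
30.73 [0.5329 0.1205 0.2477] [-1.7996e+02 -8.0000e-02  1.7591e+02] F [-0.6 -0.9 -3.5] w 0.0237 gf 30.0 j [  33.    8.  -15.   -0.  -67. -127.]
 dp [-1.5  0.9 80.2] roll -0.001 dist 80 deg 0.0
```

send_rows:
  steps:
    - {"dp":[-1.5,1,35],"roll":0,"jaw":15}
    - {"dp":[-1.5,1,60],"roll":0,"jaw":15}
    - {"dp":[-1.5,1,72],"roll":0,"jaw":15}
    - {"dp":[-1.5,1,80],"roll":0,"jaw":15}
    - {"dp":[-1.5,1,80],"roll":0,"jaw":15}

```text
time_s: 31.35
tcp_pos: [0.5352, 0.1214, 0.1684]
eef_rot: [-180.0, 0.0, 175.9]
contact_force: [-0.3, -0.4, -3.0]
gripper_width: 0.0241
gripper_force: 30.0
```

send_rows:
  steps:
    - {"dp":[0,0,0],"roll":0,"jaw":15}
    - {"dp":[0,0,0],"roll":0,"jaw":32}
    - {"dp":[0,0,0],"roll":0,"jaw":38}
    - {"dp":[0,0,0],"roll":0,"jaw":40}
    - {"dp":[0,0,-20],"roll":0,"jaw":40}

```text
time_s: 31.98
tcp_pos: [0.5344, 0.1213, 0.1873]
eef_rot: [-179.9, -0.1, 175.9]
contact_force: [-0.5, -0.3, -0.0]
gripper_width: 0.0348
gripper_force: 0.0
```

send_rows:
  steps:
    - {"dp":[0,0,-40],"roll":0,"jaw":40}
    - {"dp":[0,0,-75],"roll":0,"jaw":50}
    - {"dp":[30,-40,-85],"roll":0,"jaw":60}
    - {"dp":[60,-80,-85],"roll":0,"jaw":60}
    - {"dp":[60,-80,-85],"roll":0,"jaw":60}

```text
time_s: 32.6
tcp_pos: [0.4679, 0.0444, 0.2742]
eef_rot: [179.9, 0.1, 175.8]
contact_force: [1.2, -0.1, 0.7]
gripper_width: 0.0525
gripper_force: 0.0
```

Run:
```python
from h import *
cutters();st();go([.5594,-.2696,.13],21)
```

```text
cutter px [395. 189.] ctr [ 0.5726 -0.2625] size [0.109 0.034] yaw 21.2 grasp [ 0.5586 -0.268 ]
32.65 [0.4691 0.0454 0.2742] [1.7993e+02 1.1000e-01 1.7586e+02] F [ 0.6  0.8 -0.7] w 0.0527 gf 0.0 j [  30.   -0.  -21.    0.  -69. -124.]
 dp [-112.5 -307.8  144.1] roll -0.439 dist 358 deg 25.1
```

send_rows:
  steps:
    - {"dp":[-18,-49,0],"roll":0,"jaw":60}
    - {"dp":[-36,-98,0],"roll":0,"jaw":60}
    - {"dp":[-54,-148,0],"roll":0,"jaw":60}
    - {"dp":[-72,-197,0],"roll":0,"jaw":60}
    - {"dp":[-90,-246,0],"roll":0,"jaw":60}

```text
time_s: 33.28
tcp_pos: [0.5432, -0.2071, 0.2729]
eef_rot: [-180.0, -0.0, 176.0]
contact_force: [1.4, 0.6, 0.5]
gripper_width: 0.0525
gripper_force: 0.0
```

send_rows:
  steps:
    - {"dp":[-11,-30,30],"roll":-0.15,"jaw":60}
    - {"dp":[-22,-62,70],"roll":-0.3,"jaw":60}
    - {"dp":[-22,-62,115],"roll":-0.439,"jaw":60}
    - {"dp":[-22,-62,130],"roll":-0.439,"jaw":60}
    - {"dp":[-22,-62,130],"roll":-0.439,"jaw":60}

```text
time_s: 33.9
tcp_pos: [0.5597, -0.2687, 0.1427]
eef_rot: [180.0, -0.1, -159.0]
contact_force: [0.1, 0.1, 1.5]
gripper_width: 0.0527
gripper_force: 0.0
```

Run:
```python
from h import *
st();go([.559,-.2690,.021],21)
```

```text
33.9 [ 0.5597 -0.2687  0.1427] [ 1.7997e+02 -1.0000e-01 -1.5905e+02] F [0.1 0.1 1.5] w 0.0527 gf 0.0 j [ -8.  20. -14.   0. -56. -61.]
 dp [ 6.000e-01 -1.000e-01  1.217e+02] roll -0.001 dist 122 deg 0.0
```

send_rows:
  steps:
    - {"dp":[0.5,0,50],"roll":0,"jaw":60}
    - {"dp":[0.5,0,90],"roll":0,"jaw":60}
    - {"dp":[0.5,0,114],"roll":0,"jaw":60}
    - {"dp":[0.5,0,121],"roll":0,"jaw":60}
    - {"dp":[0.5,0,121],"roll":0,"jaw":40}

```text
time_s: 34.52
tcp_pos: [0.5603, -0.2692, 0.0238]
eef_rot: [-179.9, 0.1, -158.9]
contact_force: [-0.2, -0.1, 0.6]
gripper_width: 0.0471
gripper_force: 0.0
```

send_rows:
  steps:
    - {"dp":[0,0,0],"roll":0,"jaw":30}
    - {"dp":[0,0,0],"roll":0,"jaw":15}
    - {"dp":[0,0,0],"roll":0,"jaw":15}
    - {"dp":[0,0,0],"roll":0,"jaw":15}
  newtons: 30

```text
time_s: 35.02
tcp_pos: [0.5593, -0.2691, 0.0233]
eef_rot: [-180.0, 0.1, -158.9]
contact_force: [-2.7, 3.3, 7.0]
gripper_width: 0.0238
gripper_force: 30.0
```

Run:
```python
from h import *
st();go(W(-.015,.06,.25),MY)
```

```text
35.02 [ 0.5593 -0.2691  0.0233] [-1.7998e+02  5.0000e-02 -1.5893e+02] F [-2.7  3.3  7. ] w 0.0238 gf 30.0 j [ -8.  28. -20.  -0. -42. -61.]
 dp [-144.9  431.9 -226.7] roll 0.439 dist 509 deg -25.1
```

send_rows:
  steps:
    - {"dp":[0,0,-40],"roll":0,"jaw":15}
    - {"dp":[0,0,-95],"roll":0,"jaw":15}
    - {"dp":[0,0,-150],"roll":0,"jaw":15}
    - {"dp":[-10,30,-200],"roll":0,"jaw":15}
    - {"dp":[-27,80,-227],"roll":0,"jaw":15}

```text
time_s: 35.65
tcp_pos: [0.5558, -0.1851, 0.2519]
eef_rot: [-179.9, 0.2, -159.1]
contact_force: [0.3, 1.2, -3.0]
gripper_width: 0.0239
gripper_force: 30.0
```

send_rows:
  steps:
    - {"dp":[-17,50,0],"roll":0,"jaw":15}
    - {"dp":[-34,100,0],"roll":0,"jaw":15}
    - {"dp":[-51,150,0],"roll":0,"jaw":15}
    - {"dp":[-68,200,0],"roll":0,"jaw":15}
    - {"dp":[-84,250,0],"roll":0,"jaw":15}

```text
time_s: 36.28
tcp_pos: [0.5431, 0.0802, 0.2491]
eef_rot: [180.0, -0.0, -158.9]
contact_force: [0.9, -0.8, -3.2]
gripper_width: 0.0238
gripper_force: 30.0
```

send_rows:
  steps:
    - {"dp":[-15,40,0],"roll":0.15,"jaw":15}
    - {"dp":[-25,75,0],"roll":0.3,"jaw":15}
    - {"dp":[-34,102,0],"roll":0.439,"jaw":15}
    - {"dp":[-34,102,0],"roll":0.439,"jaw":15}
    - {"dp":[-34,102,0],"roll":0.439,"jaw":15}

```text
time_s: 36.9
tcp_pos: [0.5386, 0.1856, 0.2489]
eef_rot: [-180.0, -0.0, 176.0]
contact_force: [-0.1, -0.6, -2.5]
gripper_width: 0.0236
gripper_force: 30.0
```

Run:
```python
from h import *
st();go(W(-.015,.06,.1695),MY)
```

```text
36.9 [0.5386 0.1856 0.2489] [-1.7997e+02 -5.0000e-02  1.7601e+02] F [-0.1 -0.6 -2.5] w 0.0236 gf 30.0 j [  39.   10.  -12.   -0.  -68. -133.]
 dp [-0.5  0.4 79.4] roll 0.001 dist 79 deg -0.1
```

send_rows:
  steps:
    - {"dp":[-0.5,0,35],"roll":0,"jaw":15}
    - {"dp":[-0.5,0,60],"roll":0,"jaw":15}
    - {"dp":[-0.5,0,72],"roll":0,"jaw":15}
    - {"dp":[-0.5,0,79],"roll":0,"jaw":15}
    - {"dp":[-0.5,0,79],"roll":0,"jaw":15}

```text
time_s: 37.52
tcp_pos: [0.5396, 0.1858, 0.1705]
eef_rot: [180.0, 0.0, 175.9]
contact_force: [0.2, -0.4, -1.8]
gripper_width: 0.0236
gripper_force: 30.0
```

send_rows:
  steps:
    - {"dp":[0,0,0.5],"roll":0,"jaw":15}
    - {"dp":[0,0,0.5],"roll":0,"jaw":32}
    - {"dp":[0,0,0.5],"roll":0,"jaw":38}
    - {"dp":[0,0,0.5],"roll":0,"jaw":40}
    - {"dp":[0,0,-20],"roll":0,"jaw":40}

```text
time_s: 38.15
tcp_pos: [0.5386, 0.1855, 0.1892]
eef_rot: [-179.9, -0.1, 175.9]
contact_force: [-0.2, 0.4, -0.4]
gripper_width: 0.0346
gripper_force: 0.0
```

send_rows:
  steps:
    - {"dp":[0,0,-45],"roll":0,"jaw":40}
    - {"dp":[0,0,-95],"roll":0,"jaw":40}
    - {"dp":[20,-45,-95],"roll":0,"jaw":40}
    - {"dp":[40,-95,-95],"roll":0,"jaw":40}
    - {"dp":[60,-150,-95],"roll":0,"jaw":40}

```text
time_s: 38.78
tcp_pos: [0.4681, 0.0396, 0.2855]
eef_rot: [180.0, 0.0, 176.0]
contact_force: [0.5, -1.5, 0.7]
gripper_width: 0.0348
gripper_force: 0.0
```

send_rows:
  steps:
    - {"dp":[20,-55,0],"roll":0,"jaw":40}
    - {"dp":[40,-110,0],"roll":0,"jaw":40}
    - {"dp":[50,-165,0],"roll":0,"jaw":40}
    - {"dp":[60,-220,0],"roll":0,"jaw":40}
    - {"dp":[70,-275,0],"roll":0,"jaw":40}

```text
time_s: 39.4
tcp_pos: [0.3789, -0.2303, 0.2859]
eef_rot: [-180.0, 0.1, 176.0]
contact_force: [0.4, 0.3, 0.7]
gripper_width: 0.0349
gripper_force: 0.0
```

send_rows:
  steps:
    - {"dp":[20,-55,0],"roll":0,"jaw":40}
    - {"dp":[40,-110,0],"roll":0,"jaw":40}
    - {"dp":[60,-165,0],"roll":0,"jaw":40}
    - {"dp":[60,-165,0],"roll":0,"jaw":40}
    - {"dp":[60,-165,0],"roll":0,"jaw":40}

```text
time_s: 40.02
tcp_pos: [0.3076, -0.3891, 0.2851]
eef_rot: [180.0, -0.0, 175.8]
contact_force: [-0.4, -0.6, 0.2]
gripper_width: 0.0348
gripper_force: 0.0
```

Run:
```python
from h import *
st();cutters()
S=r.capture('scene');c=r.capture('top')
a=cv2.resize(c['image'][110:260,195:345],None,fx=2.66,fy=2.66);b=cv2.resize(S['image'][150:300,280:430],None,fx=2.66,fy=2.66)
cv2.imwrite('pics/p10.png',np.hstack([a,b])[:,:800])
print('top crop px: tray frame y -70,-5,60, z .17',((proj(c,[W(0,y,.17) for y in(-.07,-.005,.06)])-[195,110])*2.66).round())
```

```text
40.02 [ 0.3076 -0.3891  0.2851] [ 1.7999e+02 -1.0000e-02  1.7584e+02] F [-0.4 -0.6  0.2] w 0.0348 gf 0.0 j [-29.   2. -17.  -0. -71. -65.]
cutter px [424. 216.] ctr [ 0.4977 -0.3369] size [0.268 0.191] yaw nan grasp [nan nan]
top crop px: tray frame y -70,-5,60, z .17 [[249. 212.]
 [187. 209.]
 [125. 206.]]h.py:33: RuntimeWarning: Mean of empty slice.
  u=np.linalg.eigh(np.cov(Wp.T))[1][:,1];u*=np.sign(u@(Wp[lum>150].mean(0)-ctr) or 1)
  ret = um.true_divide(
```

View pics/p10.png

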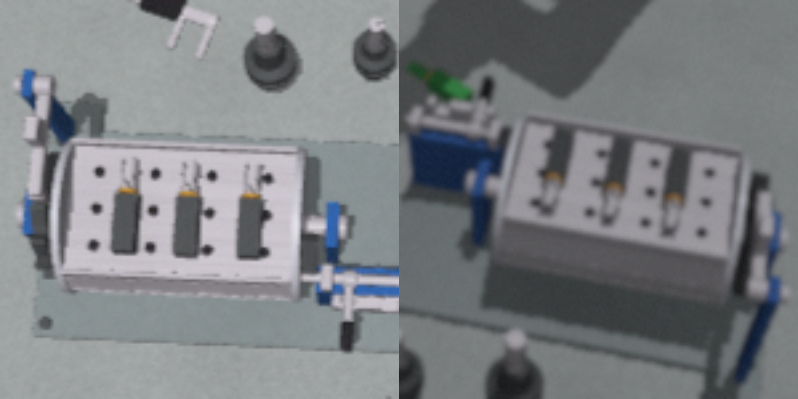

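The last picture shows all three cutters flat and straight across the tray, at (125,206), (187,209) and (250,212). The bolt is shot with its handle level, the pawl is down, and the holders are untouched. Handing in.

```bash
python3 -c "
from plant import r
print(r.close_job())"
```

```text
the job is handed in; nothing more can be done
None
```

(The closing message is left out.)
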